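Roll the wood-chip tin into its rack nest and shut the gate

TASK

Roll the steel wood-chip tin along its wooden rack, pressing only on the top of the tin, over the low bar and into the nest, then swing the steel gate fully shut behind it so that it cannot roll out. The tin's wall is thin: press gently, never push it from its side or let it run away from you, and leave the other things on the counter where they are.

Things in the scene. Friction and masses are not known exactly. Their poses are not given: they have to be found in the camera images.
- tin: Closed steel tin on its side across the rack: wall 90 mm diameter, 120 mm long, an 8 mm wide rim of 94 mm diameter at each end on which it rolls; too wide to grip. About 0.5 kg, varies. Dents above 16 N of finger force; touch it only in its upper third; over 0.35 m/s it is running away. Origin: its centre, 47 mm above the board; x is its axis, y and z turn as it rolls
- rack: Hardwood board fixed on adjustable feet, its underside 0 to 10 mm above the counter; 150 mm (its x) by 290 mm (its y), 15 mm thick, origin under its centre. The tin rolls along its +y. 12 mm high side strips leave the tin 6 mm of play at each end. Flat and level but for round steel bars across it: low bar (see low_bar), a stop bar 9 mm proud at y = +89 mm, a back stop 9 mm proud at y = -132 mm
- low_bar (a point): Middle of the low steel bar across the lane (14 mm round stock), at rack x = 0, y = +34 mm, at the height of the board's top face. It is in two short pieces with a gap in the middle, and height-adjustable: set firmly 1.5 to 5.5 mm proud of the board, differently each time and not measured. The tin must be rolled over it and rises by that much as it passes
- nest (a point): Middle of the nest, the place between low bar and stop bar, on the board's top face at rack x = 0, y = +53 mm; axes as the rack's. The seated tin's axis lies 47 mm above, up to 6 mm further on, or up to 7 mm back where the low bar is set low
- gate (a joint): Dark flat steel gate, 125 mm long, 8 mm thick, 35 to 71 mm above the board's top, hinged on a post beside the lane. 0: along the rack's -y, outside the lane. Positive: clockwise from above, over the lane, to a stop at 1.57, across the lane (to rack -x) 8 to 20 mm behind the nested tin. Starts at -0.3 to 0; stays where left, friction 0.12 N m. Push the face that looks away from the lane
- gate_post (a point): Top of the gate's hinge post, on the hinge axis, at rack x = +90, y = -12 mm, 100 mm above the rack's origin; the post is 14 mm round, 20 mm where the gate turns on it
- gate_end (a point): Point near the free end of the gate, 115 mm from the hinge axis, in the middle of the bar's thickness and height, 68 mm above the rack's origin
- pan: Empty round aluminium pan, 170 mm across, 45 mm high; bystander. Origin under its centre
- canister: Clear acrylic canister with clip-on lid, 96 mm across, 124 mm high; bystander. Origin under its centre
- spoon_rest: White ceramic spoon rest, dish 110 mm across with a flat tail to 110 mm from its centre, 14 mm high; bystander. Origin under the dish's centre
- tongs: Stainless tongs lying flat, 275 mm long, 12 mm high; bystander. Origin under the middle
There are look-alikes about, which are no part of the job. What is shaped like the tin but blue is not meant.

How it is judged:
By the outcome, as a careful person would: the job done as asked, in the order asked, and still so for the second after the job is handed in, with the robot touching nothing.
It also fails if it takes over 67 s, if anything falls off the work surface, if the arm or the gripper's body presses on something with over 40 N, if the wrist force passes 120 N, or if a joint passes its speed limit or range.

ROBOT

A 6-joint arm with a two-finger parallel gripper is mounted at the origin on the work surface. World frame = base frame: x ahead of the robot, y to its left, z up, the work surface at z = 0. Lengths are in m, angles in rad, forces in N, time in s.
With the tool pointing down it reaches from about 0.275 to 0.875 m from the base axis. Payload 12.5 kg.
Tool frame: the origin (TCP) lies at the very end of the fingers, on their centre line; the grasp point (between the pads) lies 19 mm behind it; x points along the fingers, y is the direction in which the jaws open and shut, and the axes are right-handed (so a half turn about x gives the same grasp; the last joint's range is limited). The gripper opens to 85 mm and grips with 20 to 120 N. Pads are 22 mm wide; open, the fingers measure 114 mm over their backs; the gripper's body (76 mm by 85 mm) begins 54 mm behind the grasp point. The pads swing forward as they close: fully open they stand 13 mm farther back than shut.
Start: joints at [-1.387, 0.351, 1.652, -0, 1.139, -0.085], TCP at [0.146, -0.53, 0.231] pointing down, gripper open.
Joint ranges: [-2.75, 2.75], [-0.79, 2.1], [0.01, 2.65], [-1.57, 4.71], [0.07, 3.14], [-2.87, 2.87]. Speed limits (rad/s): [2.22, 2.22, 2.79, 3.14, 3.14, 3.14].

INTERFACE

Orientations are given as a 3x3 rotation matrix whose columns are the frame's x, y, z axes.
In Python, from bench import manip gives the robot as it stands. Calls block until the motion is done:
- manip.move_ptp(position, orientation): joint-space move of the TCP to a pose.
- manip.move_l(position, attitude=None, max_speed=0.15): straight line of the TCP; attitude=None keeps the orientation; max_speed is the mean speed in m/s.
- manip.move_j(angles): joint-space move.
- manip.set_gripper(opening, effort=None): opening from 0.0 (shut) to 1.0 (fully open); effort is the grip in N (None keeps the last); returns when the fingers have stopped.
- manip.dwell(seconds).
- manip.inverse_kinematics(position, orientation): joint angles nearest the present ones, or None.
- manip.grab_frame(name): name is "scene" or "top"; returns (picture, depth): 384x512x3 uint8, red, green, blue; 384x512 float32, m along the optical axis (not along the pixel's ray), 0 where there is no reading.
- manip.get_calibration(name): a dict with "camera_matrix" (3x3 intrinsics, pixels), "k1" (the pictures are not rectified: a ray, as slopes to the right and down, at radius r is drawn at 1 + k1 r^2 times it, then the intrinsics apply), "R" (3x3) and "t" (3): a world point X has camera coordinates R X + t. Camera axes: x right, y down, z forward; pixel columns grow to the right and rows downward; lengths in m; the calibration is good to about 2 mm. A picture is of the moment at which its call begins. get_calibration takes no time and is no camera call.
A pose or a line that the arm cannot do raises manip.Unreachable and nothing moves.
- manip.sign_off(): hands the job in, once; it reports no verdict.
Trained networks look in the newest picture that a camera, given by its name, has taken for a name from the list of things; names that differ only in an ending like _2 or _b are one class to them, and where a whole thing is asked for, a point or a joint stands for the part that bears it (a point fixed in the world has none). Each returns a list of dicts, best first, with "confidence" (0 to 1); they miss things now and then, are a little off and sometimes report something else, mostly with a low value. They report only what shows in the picture. A call takes as long as a camera call. They do not tell look-alikes from the thing itself.
- manip.look_for(camera, name): "at" ([x, y, z] in m, in world coordinates, good to about 4 mm: the middle of the surface that is visible of it).
Readings, each from a call of its own:
- manip.current_time(): time.
- manip.current_qpos(): joint angles.
- manip.current_joint_vel(): joint speeds.
- manip.current_joint_torque(): joint torques, N m.
- manip.current_ee_pos(): TCP position.
- manip.current_tcp_rot(): TCP orientation.
- manip.current_force(): force on the tool from outside, world axes, zero at the start.
- manip.current_ft_torque(): the same for the moment, N m.
- manip.current_grip_width(): opening from 0.0 (shut) to 1.0 (fully open).
Only numpy, scipy, OpenCV 4.12 (cv2) and the standard library are available. Lean on these libraries where they do the work, as an engineer would, in place of code of your own. Each camera call takes 0.05 s, during which the arm holds its last target.

## Working session

There is one attempt and no reset: what is moved stays moved. The work goes in short steps, each a Python script; the robot and the scene stay as the last script left them, time stands still between calls to the robot, and variables do not carry over. Pictures are saved under pics/ and viewed, and the job is handed in when it is done.

```bash
ls; mkdir -p pics; python3 - <<'E'
from bench import manip
import cv2, numpy as np
for n in ["scene","top"]:
    p,d=manip.grab_frame(n)
    cv2.imwrite(f"pics/{n}0.png",cv2.resize(p[:,:,::-1],(768,576)))
    np.save(f"pics/{n}0_d.npy",d); np.save(f"pics/{n}0_p.npy",p)
    c=manip.get_calibration(n); print(n,c)
    for t in ["tin","rack","gate","gate_post","gate_end"]:
        try:
            r=manip.look_for(n,t); print(t,[(np.round(x["at"],3).tolist(),round(x["confidence"],2)) for x in r])
        except Exception as e: print(t,e)
print(manip.current_time(),manip.current_force())
E
```

```text
pics
scene {'camera_matrix': array([[423.9235859 ,   0.        , 260.17611331],
       [  0.        , 423.9235859 , 195.18417259],
       [  0.        ,   0.        ,   1.        ]]), 'k1': -0.09314150893564778, 'R': array([[-0.15088743,  0.98851576, -0.00834099],
       [ 0.73948517,  0.10726772, -0.66457153],
       [-0.65604471, -0.10644353, -0.7471781 ]]), 't': array([ 0.08988879, -0.41278818,  1.82000562])}
tin [([0.552, -0.218, 0.077], 0.88), ([0.802, -0.102, 0.081], 0.86), ([0.56, -0.012, 0.106], 0.68), ([0.544, 0.066, 0.025], 0.31)]
rack [([0.546, 0.065, 0.023], 0.95)]
gate [([0.635, -0.015, 0.08], 0.78), ([0.721, -0.371, 0.113], 0.29)]
gate_post [([0.549, 0.064, 0.023], 0.83)]
gate_end []
top {'camera_matrix': array([[493.45415198,   0.        , 256.10409541],
       [  0.        , 493.45415198, 184.6142826 ],
       [  0.        ,   0.        ,   1.        ]]), 'k1': 0.04221412483195647, 'R': array([[ 0.00273442, -0.99998571,  0.00459346],
       [-0.99471988, -0.00319122, -0.10257765],
       [ 0.10259084, -0.00428872, -0.99471439]]), 't': array([0.0110154 , 0.63117016, 1.63370532])}
tin [([0.769, -0.107, 0.086], 0.81), ([0.531, -0.018, 0.113], 0.8), ([0.522, -0.224, 0.088], 0.69)]
rack [([0.688, -0.376, 0.124], 0.65), ([0.527, 0.065, 0.021], 0.53), ([0.531, -0.016, 0.112], 0.4)]
gate []
gate_post [([0.529, 0.063, 0.021], 0.57)]
gate_end []
0.6 [ 0.62743214  0.37145016 -0.16279843]
```

View pics/scene0.png

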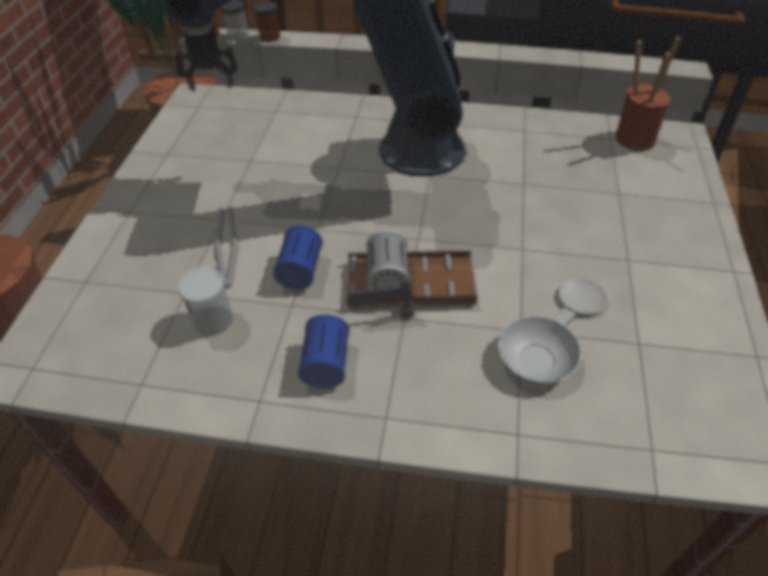

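View pics/top0.png

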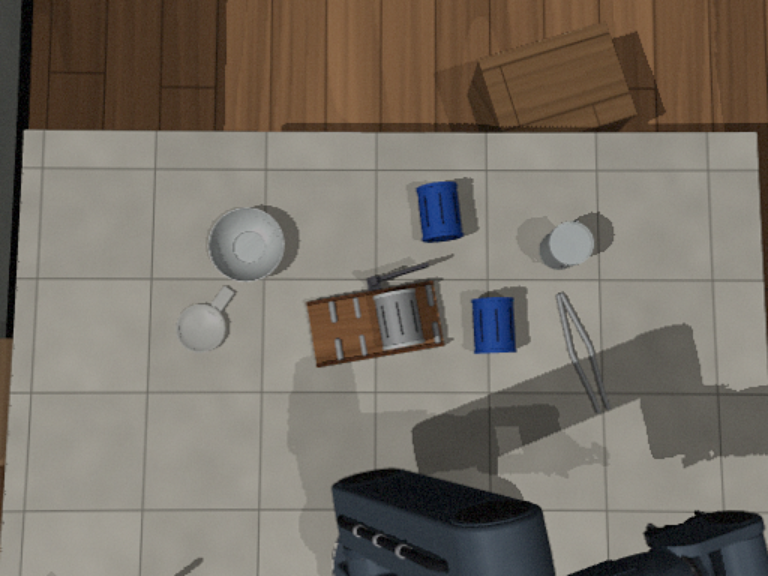

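```bash
cat > h.py <<'E'
import numpy as np, cv2
from bench import manip
def ray(cal,u,v):
    K=cal["camera_matrix"]; x=(u-K[0,2])/K[0,0]; y=(v-K[1,2])/K[1,1]
    xd=np.array([x,y]); p=xd.copy()
    for _ in range(20): p=xd/(1+cal["k1"]*(p@p))
    return p
def px_depth(cal,u,v,z):
    p=ray(cal,u,v); c=np.array([p[0]*z,p[1]*z,z]); return cal["R"].T@(c-cal["t"])
def px_plane(cal,u,v,h):
    p=ray(cal,u,v); d=cal["R"].T@np.array([p[0],p[1],1]); o=-cal["R"].T@cal["t"]
    return o+d*(h-o[2])/d[2]
def proj(cal,X):
    c=cal["R"]@np.asarray(X,float)+cal["t"]; p=c[:2]/c[2]; p=p*(1+cal["k1"]*(p@p)); K=cal["camera_matrix"]
    return np.array([K[0,0]*p[0]+K[0,2],K[1,1]*p[1]+K[1,2]])
def cloud(cal,d,mask=None):
    v,u=np.nonzero(d>0)
    K=cal["camera_matrix"]; x=(u-K[0,2])/K[0,0]; y=(v-K[1,2])/K[1,1]
    px,py=x.copy(),y.copy()
    for _ in range(20):
        s=1+cal["k1"]*(px*px+py*py); px,py=x/s,y/s
    z=d[v,u]; c=np.stack([px*z,py*z,z],1)
    return (c-cal["t"])@cal["R"],u,v
E
python3 - <<'E'
from h import *
p=np.load("pics/top0_p.npy"); d=np.load("pics/top0_d.npy")
# crop
x0,x1,y0,y1=195,305,160,255
cv2.imwrite("pics/topcrop.png",cv2.resize(p[y0:y1,x0:x1,::-1],None,fx=6.5,fy=6.0,interpolation=cv2.INTER_CUBIC))
cal=manip.get_calibration("top")
P,u,v=cloud(cal,d)
m=(P[:,0]>.4)&(P[:,0]<.7)&(P[:,1]>-.15)&(P[:,1]<.25)
hist,e=np.histogram(P[m,2],bins=np.arange(-.01,.14,.004)); print([(round(a,3),b) for a,b in zip(e,hist)])
p2=np.load("pics/scene0_p.npy")
cv2.imwrite("pics/scenecrop.png",cv2.resize(p2[145:220,220:330,::-1],None,fx=7,fy=7,interpolation=cv2.INTER_CUBIC))
E
```

```text
[(np.float64(-0.01), np.int64(302)), (np.float64(-0.006), np.int64(1389)), (np.float64(-0.002), np.int64(2356)), (np.float64(0.002), np.int64(1652)), (np.float64(0.006), np.int64(456)), (np.float64(0.01), np.int64(61)), (np.float64(0.014), np.int64(123)), (np.float64(0.018), np.int64(514)), (np.float64(0.022), np.int64(875)), (np.float64(0.026), np.int64(598)), (np.float64(0.03), np.int64(329)), (np.float64(0.034), np.int64(236)), (np.float64(0.038), np.int64(113)), (np.float64(0.042), np.int64(31)), (np.float64(0.046), np.int64(7)), (np.float64(0.05), np.int64(2)), (np.float64(0.054), np.int64(0)), (np.float64(0.058), np.int64(1)), (np.float64(0.062), np.int64(2)), (np.float64(0.066), np.int64(5)), (np.float64(0.07), np.int64(15)), (np.float64(0.074), np.int64(17)), (np.float64(0.078), np.int64(23)), (np.float64(0.082), np.int64(32)), (np.float64(0.086), np.int64(48)), (np.float64(0.09), np.int64(87)), (np.float64(0.094), np.int64(94)), (np.float64(0.098), np.int64(92)), (np.float64(0.102), np.int64(124)), (np.float64(0.106), np.int64(152)), (np.float64(0.11), np.int64(216)), (np.float64(0.114), np.int64(189)), (np.float64(0.118), np.int64(85)), (np.float64(0.122), np.int64(9)), (np.float64(0.126), np.int64(0)), (np.float64(0.13), np.int64(0)), (np.float64(0.134), np.int64(0))]
```

View pics/topcrop.png

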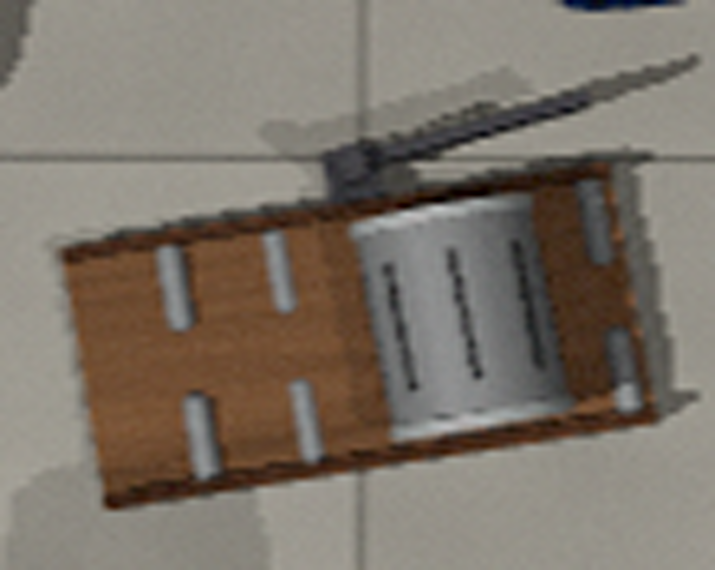

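View pics/scenecrop.png

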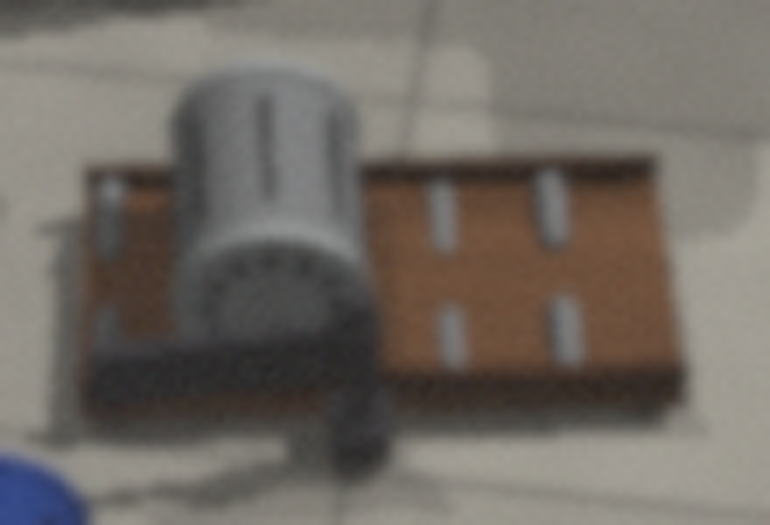

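```bash
cat > fit.py <<'E'
from h import *
from scipy.optimize import least_squares
ct=manip.get_calibration("top"); cs=manip.get_calibration("scene")
T=lambda x,y:((x+.5)/6.5-.5+195,(y+.5)/6-.5+160)
S=lambda x,y:((x+.5)/7-.5+220,(y+.5)/7-.5+145)
obs=[(ct,T(65,252),(75,145,27)),(ct,T(108,505),(-75,145,27)),(ct,T(612,165),(75,-145,27)),(ct,T(655,412),(-75,-145,27)),
(cs,S(88,162),(-75,-145,27)),(cs,S(655,158),(-75,145,27)),(cs,S(682,375),(75,145,27)),
]
def W(p,X):
    c,s=np.cos(p[2]),np.sin(p[2]); X=np.asarray(X)/1000.
    return np.array([p[0]+c*X[0]-s*X[1],p[1]+s*X[0]+c*X[1],p[3]+X[2]])
def f(p): return np.concatenate([proj(c,W(p,X))-o for c,o,X in obs]+[[(p[3]-.005)/.004]])
r=least_squares(f,[.53,.03,.1,.005]); p=r.x
if __name__=="__main__":
    print(p,np.round(f(p),2))
    d=np.load("pics/top0_d.npy"); P,u,v=cloud(ct,d)
    c,s=np.cos(p[2]),np.sin(p[2]); R=np.array([[c,-s],[s,c]])
    L=(P[:,:2]-p[:2])@R
    m=(abs(L[:,0])<.055)&(L[:,1]>.05)&(L[:,1]<.075); print("board top z",np.median(P[m,2]),m.sum())
    for dn,cc in(("top",ct),("scene",cs)):
        d=np.load(f"pics/{dn}0_d.npy"); P,u,v=cloud(cc,d); L=(P[:,:2]-p[:2])@R
        tb=(abs(L[:,0])<.3)&(abs(L[:,1])<.3)&(abs(P[:,2])<.008)&(abs(L[:,0])>.1)
        b=(abs(L[:,0])<.01)&(L[:,1]>.02)&(L[:,1]<.125)
        print(dn,"table",np.median(P[tb,2]),"board",np.median(P[b,2]),b.sum())
        m=(abs(L[:,0])<.04)&(P[:,2]>.075)&(L[:,1]<.0)&(L[:,1]>-.12)
        Q=np.stack([L[m,1],P[m,2]],1)
        g=least_squares(lambda q:np.hypot(Q[:,0]-q[0],Q[:,1]-q[1])-.045,[-.06,.07],loss="soft_l1",f_scale=.003).x
        print(dn,"tin y,z",g,m.sum())
        m=(P[:,2]>.06)&(L[:,0]>.085)&(L[:,0]<.16)&(L[:,1]<-.02)&(L[:,1]>-.16)
        print("gate pts",m.sum(), np.round(np.median(P[m],0),3)); 
        if m.sum()>8:
            A=L[m]; k=np.polyfit(A[:,1],A[:,0],1); print("x=a*y+b",k,A[:,1].min(),A[:,1].max(),np.percentile(P[m,2],[5,95]))
    for nm,X in dict(post=(90,-12,100),low=(0,34,15)).items(): print(nm,W(p,X))
    im=np.load("pics/top0_p.npy")[:,:,::-1].copy(); im2=np.load("pics/scene0_p.npy")[:,:,::-1].copy()
    for c_,n,i in((ct,"top",im),(cs,"scene",im2)):
        i=cv2.resize(i,None,fx=5,fy=5,interpolation=cv2.INTER_CUBIC)
        for X in [(75,145,27),(-75,145,27),(75,-145,27),(-75,-145,27),(75,145,0),(75,-145,0),(0,34,15),(40,34,18),(-40,34,18),(40,89,24),(-40,89,24),(40,-132,24),(-40,-132,24),(90,-12,100)]:
            q=(proj(c_,W(p,X))+.5)*5; cv2.circle(i,tuple(int(a) for a in q),3,(0,255,0),-1)
        a=(np.mean([proj(c_,W(p,(0,0,30)))],0))*5
        y,x=int(a[1]),int(a[0]); cv2.imwrite(f"pics/fit_{n}.png",i[y-290:y+290,x-390:x+390])
E
python3 fit.py
```

```text
[0.52763973 0.03347361 0.17031571 0.00631992] [-0.95 -1.13 -0.56  1.06 -0.14 -0.92  1.04  1.96 -1.25  0.73 -0.18 -0.25
  0.59  0.68  0.33]
board top z 0.02451105295925908 240
top table 0.0003466320599533144 board 0.023787684964515388 185
top tin y,z [-0.05309436  0.07101298] 682
gate pts 118 [ 0.637 -0.029  0.093]
x=a*y+b [-0.12989993  0.0872174 ] -0.13421141253566463 -0.022156800819828865 [0.07126793 0.10021793]
scene table -0.00022692593904278353 board 0.022922147167634715 136
scene tin y,z [-0.04991135  0.06981176] 457
gate pts 300 [ 0.64  -0.025  0.081]
x=a*y+b [-0.12960279  0.09103051] -0.13124344904676724 -0.022606610229032337 [0.06258916 0.09505669]
post [0.61837147 0.03690165 0.10631992]
low [0.52187695 0.06698168 0.02131992]
```

View pics/fit_top.png

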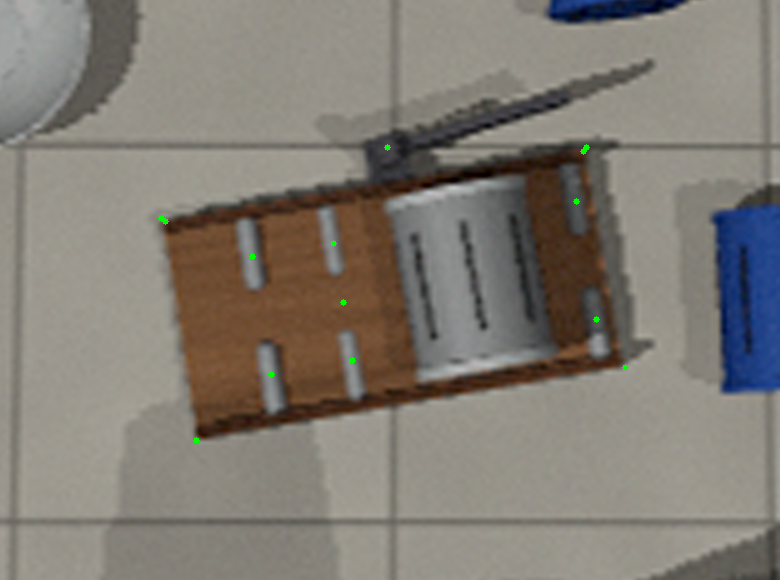

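View pics/fit_scene.png

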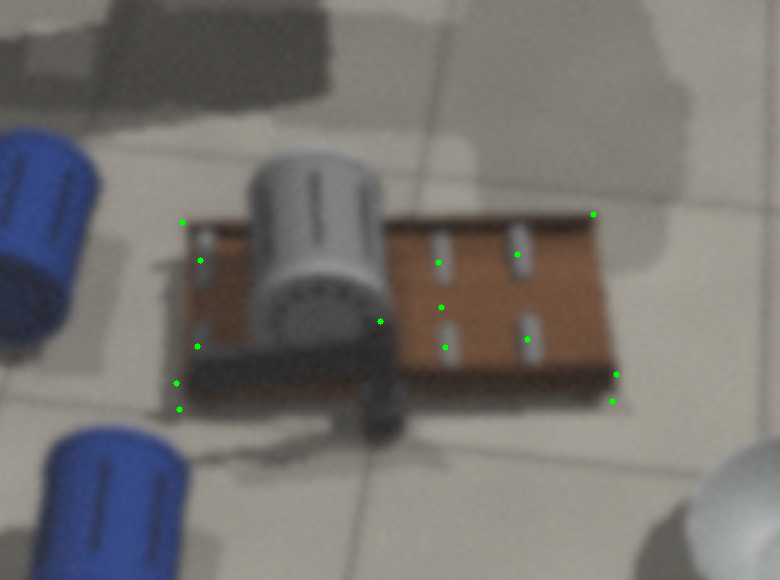

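The steel tin is the one standing on the rack, at (400,318) in the top picture. The two blue look-alikes are off the rack, at (440,210) and (494,325). The rack fit agrees with both views to about 2 mm, and the gate stands at about -0.13 rad. Next I close the gripper and feel for the tin's top.

```bash
cat >> h.py <<'E'
RP=np.array([0.52764,0.03347,0.17032,0.0075]); CY,SY=np.cos(RP[2]),np.sin(RP[2])
def w(x,y,z):  # rack xy in mm, z world in m
    x,y=x/1000,y/1000; return [RP[0]+CY*x-SY*y,RP[1]+SY*x+CY*y,z]
def rk(P): 
    d=np.asarray(P[:2])-RP[:2]; return np.array([CY*d[0]+SY*d[1],-SY*d[0]+CY*d[1]])*1000
RT=np.array([[0,CY,SY],[0,SY,-CY],[-1,0,0.]])
RT2=RT*np.array([1,-1,-1])
def force(bias=0):
    return np.asarray(manip.current_force())-bias
E
python3 - <<'E'
from h import *
t0=manip.current_time()
manip.set_gripper(0.0,effort=30); print("grip",manip.current_grip_width(),manip.current_time()-t0)
for R in (RT,RT2): print(np.round(manip.inverse_kinematics(w(0,-66,.20),R),2))
q=manip.current_qpos()
best=min((RT,RT2),key=lambda R:abs(manip.inverse_kinematics(w(0,-66,.20),R)[5]-q[5]))
np.save("R.npy",best)
manip.move_ptp(w(0,-66,.20),best); print(manip.current_time())
manip.move_l(w(0,-66,.125),max_speed=.15); t=manip.current_time(); print(t,manip.current_ee_pos(),rk(manip.current_ee_pos()))
print([np.round(manip.current_force(),2) for _ in range(3)])
manip.move_l(w(0,-66,.1245),max_speed=.05); print("dt small",manip.current_time()-t,manip.current_force(),manip.current_ee_pos())
E
```

```text
grip -0.004659777968687045 0.7667
[-0.14  0.37  1.71 -0.    1.06 -0.32]
[-0.14  0.37  1.71 -0.    1.06  2.83]
3.6333
4.2833 [ 0.53924933 -0.03181344  0.1256374 ] [  0.37596025 -66.30657814]
[array([ 0.38, -1.44,  0.48]), array([ 0.38, -1.44,  0.48]), array([ 0.38, -1.44,  0.48])]
dt small 0.25 [ 0.47753114  0.26925746 -0.28675488] [ 0.53918948 -0.03159599  0.12524404]
```

```bash
python3 - <<'E'
from h import *
manip.move_l(w(0,-66,.119),max_speed=.05)
b=np.mean([force() for _ in range(1)],0); print("bias",b, manip.current_ee_pos()[2])
z=.119
while z>.108:
    z-=.0007; manip.move_l(w(0,-66,z),max_speed=.05)
    f=force(); print(round(z,4),np.round(f,2),np.round(manip.current_ee_pos()[2],4))
    if f[2]>3.5: break
print(manip.current_time())
E
```

```text
bias [ 0.26206692 -0.57077645  0.60817201] 0.1186762756602046
0.1183 [-0.76  0.   -0.35] 0.1183
0.1176 [ 1.03 -0.35 -0.12] 0.1176
0.1169 [ 0.35 -0.59 -0.59] 0.1169
0.1162 [0.62 0.56 1.01] 0.1162
0.1155 [ 0.38  0.82 -0.1 ] 0.1154
0.1148 [0.07 0.81 1.85] 0.1149
0.1141 [-1.22 -1.95  6.35] 0.1146
6.5417
```

```bash
cat >> h.py <<'E'
Fx=lambda f:np.array([CY*f[0]+SY*f[1],-SY*f[0]+CY*f[1],f[2]])
def stroke(y0,y1,z,target,step=8,zt=None,speed=.06,k=10000.,fmax=13,gain=.6,x=0,tool=None):
    """zt(y): nominal contact height offset; z current command height"""
    y=y0
    zoff=z-(zt(y0) if zt else 0)
    while y<y1-1e-6:
        y=min(y+step,y1)
        zc=zoff+(zt(y) if zt else 0)
        manip.move_l(w(x,y,zc),max_speed=speed)
        f=Fx(force()); 
        print(round(y,1),"zc",round(zc,4),"f",np.round(f,1),"z",np.round(manip.current_ee_pos()[2],4),round(manip.current_time(),2))
        if f[2]>fmax or f[2]<-3: print("STOP"); break
        T=target(y) if callable(target) else target
        zoff+=np.clip(gain*(f[2]-T)/k,-.0005,.0005)
    return y,zoff+(zt(y) if zt else 0)
def tin_pose(nm):
    from scipy.optimize import least_squares
    out=[]
    for dn in ("top","scene"):
        cc=manip.get_calibration(dn); pic,d=manip.grab_frame(dn)
        np.save(f"pics/{nm}_{dn}.npy",pic); cv2.imwrite(f"pics/{nm}_{dn}.png",cv2.resize(pic[130:260,180:350,::-1],None,fx=4.5,fy=4.5,interpolation=cv2.INTER_CUBIC))
        P,u,v=cloud(cc,d); L=(P[:,:2]-RP[:2])@np.array([[CY,-SY],[SY,CY]])
        m=(L[:,0]>-.045)&(L[:,0]<-.02)&(P[:,2]>.075)&(P[:,2]<.122)&(L[:,1]<.13)&(L[:,1]>-.13)
        Q=np.stack([L[m,1],P[m,2]],1)
        if m.sum()<20: out.append((None,m.sum())); continue
        g=least_squares(lambda q:np.hypot(Q[:,0]-q[0],Q[:,1]-q[1])-.045,[np.median(Q[:,0]),.07],loss="soft_l1",f_scale=.003).x
        out.append((np.round(g*1000,1),m.sum()))
    print(nm,out)
E
python3 - <<'E'
from h import *
y,z=stroke(-66,-2,.1142,5)
tin_pose("s1"); f=Fx(force()); print(f)
E
```

```text
-58 zc 0.1142 f [-4.4 -0.6 10.6] z 0.115 6.83
-50 zc 0.1145 f [-5.2 -0.2 11.1] z 0.1153 7.11
-42 zc 0.1149 f [-3.1 -0.8  8.3] z 0.1153 7.39
-34 zc 0.1151 f [-2.6  0.5  6.7] z 0.1154 7.67
-26 zc 0.1152 f [-4.6 -0.8  6. ] z 0.1154 7.96
-18 zc 0.1153 f [-3.6 -0.1  5.8] z 0.1153 8.24
-10 zc 0.1153 f [-1.1  0.6  0.5] z 0.1152 8.53
-2 zc 0.115 f [-0.5 -0.3 -0. ] z 0.1149 8.81
s1 [(None, np.int64(10)), (array([-16. ,  69.5]), np.int64(98))]
[-0.68490784 -0.00896835 -0.25672978]
```

```bash
cat >> h.py <<'E'
def touch(y,z,zmin,thr=2.5,dz=.0005,x=0):
    while z>zmin:
        z-=dz; manip.move_l(w(x,y,z),max_speed=.05); f=Fx(force())
        if f[2]>thr: break
    print("touch",y,round(z,4),np.round(f,1),np.round(manip.current_ee_pos()[2],4)); return z
E
python3 - <<'E'
from h import *
manip.move_l(w(0,-2,.121),max_speed=.1)
manip.move_l(w(0,-30,.121),max_speed=.15)
manip.move_l(w(0,-30,.1155),max_speed=.05)
z=touch(-30,.1155,.112)
y,z=stroke(-30,12,min(z,.1148),5,step=7)
tin_pose("s2"); print(manip.current_time())
E
```

```text
touch -30 0.115 [-0.6 -0.6  2.6] 0.115
-23 zc 0.1148 f [-2.1 -0.6  8. ] z 0.1152 10.27
-16 zc 0.115 f [-4.   0.4  8.1] z 0.1154 10.53
-9 zc 0.1152 f [-2.6  0.1  5.8] z 0.1154 10.8
-2 zc 0.1152 f [-3.4 -0.1  6.7] z 0.1154 11.07
5 zc 0.1153 f [-3.2 -0.9  5. ] z 0.1154 11.33
12 zc 0.1153 f [-3.7  0.4  5.3] z 0.1154 11.6
s2 [(None, np.int64(18)), (array([ 5.8, 70. ]), np.int64(88))]
11.7
```

View pics/s2_scene.png

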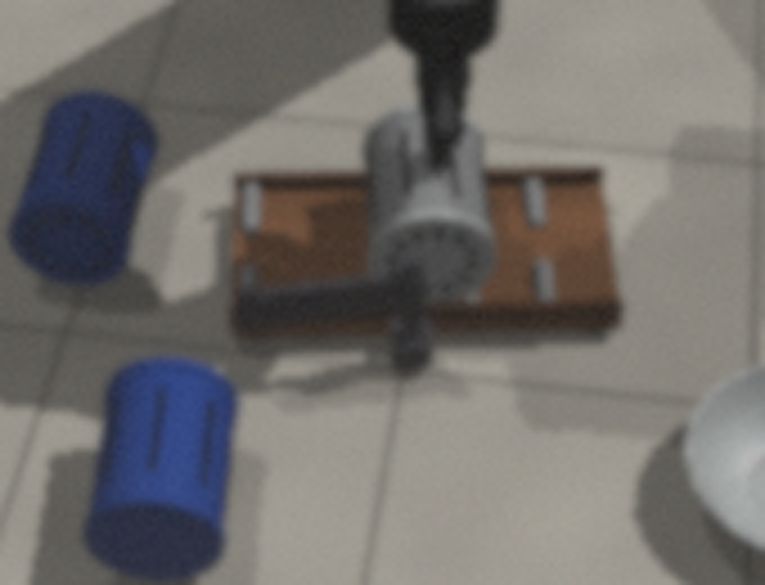

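```bash
cat > climb.py <<'E'
from h import *
import sys
ZA=.0702  # axis height on the flat (fitted from contact)
def rise(yc,h):
    a=54.**2-(yc-34)**2
    return max(0.,a**.5-(54-h)) if a>0 else 0.
def theta(off):
    e=off+11 if off<-11 else (off-11 if off>11 else 0.)
    return np.arcsin(np.clip(e/45,-.95,.95))
def model(y0,yc0,h,y1,n=.25):
    ys=[y0];yc=yc0;ycs=[yc0]
    y=y0
    while y<y1:
        th=theta(y-yc); d=.1
        r0,r1=rise(yc,h),rise(yc+d,h); ds=np.hypot(d,r1-r0)
        y+=d+ds/47*45*np.cos(th); yc+=d; ys.append(y); ycs.append(yc)
    ys=np.array(ys);ycs=np.array(ycs)
    zs=np.array([ZA+(rise(c,h)+45*np.cos(theta(a-c)))/1000 for a,c in zip(ys,ycs)])
    return (lambda q:np.interp(q,ys,zs)),(lambda q:np.interp(q,ys,ycs))
if __name__=="__main__":
    for h in (1.5,3,5.5):
        zt,yc=model(-28,6,h,80); print(h,[(q,round(float(zt(q)),4),round(float(yc(q)),1)) for q in range(-28,80,12)])
E
python3 climb.py
python3 - <<'E'
from climb import *
manip.move_l(w(0,12,.123),max_speed=.1)
manip.move_l(w(0,-28,.123),max_speed=.15)
print(manip.current_force())
zt,yc=model(-28,6,3,80)
manip.move_l(w(0,-28,.1115),max_speed=.08)
z=touch(-28,.1115,.105,thr=2.5)
tin_pose("s3a"); print(manip.current_time())
E
```

```text
1.5 [(-28, 0.1089, 6.0), (-16, 0.1117, 12.5), (-4, 0.1136, 18.8), (8, 0.1155, 24.9), (20, 0.1166, 31.1), (32, 0.1166, 37.2), (44, 0.1159, 43.3), (56, 0.1152, 49.4), (68, 0.1152, 55.5)]
3 [(-28, 0.1089, 6.0), (-16, 0.1117, 12.5), (-4, 0.1144, 18.7), (8, 0.117, 24.8), (20, 0.1181, 30.9), (32, 0.1181, 37.1), (44, 0.1174, 43.2), (56, 0.116, 49.2), (68, 0.1152, 55.3)]
5.5 [(-28, 0.1089, 6.0), (-16, 0.1127, 12.4), (-4, 0.1169, 18.5), (8, 0.1195, 24.6), (20, 0.1206, 30.7), (32, 0.1206, 36.8), (44, 0.12, 42.9), (56, 0.1186, 49.0), (68, 0.1164, 54.9)]
[ 0.82760734  0.46606468 -1.33732539]
touch -28 0.1075 [-0.5 -0.7  2.9] 0.1077
s3a [(None, np.int64(5)), (array([ 5.8, 69.4]), np.int64(92))]
14.7583
```

```bash
cat > run3.py <<'E'
from climb import *
def climb(y0,y1,yc0,h,z,target,step=3,speed=.05,k=10000.,x=0.,xg=.5,fmax=14.,nmax=99):
    zt,yc=model(y0,yc0,h,y1+15); zoff=z-zt(y0); y=y0; n=0
    while y<y1-1e-6 and n<nmax:
        n+=1; y=min(y+step,y1); zc=zt(y)+zoff
        manip.move_l(w(x,y,zc),max_speed=speed)
        f=Fx(force())
        print(round(y,1),"x",round(x,2),"zc",round(zc,4),"f",np.round(f,1),"z",np.round(manip.current_ee_pos()[2],4),"yc~",round(float(yc(y)),1),round(manip.current_time(),2))
        if np.linalg.norm(f)>fmax: zoff+=.0006; manip.move_l(w(x,y,zt(y)+zoff),max_speed=.05); f=Fx(force()); print("  high ->",np.round(f,1)); 
        if np.linalg.norm(f)>fmax or f[2]<-3: print("STOP"); break
        zoff+=np.clip(.6*(f[2]-target)/k,-.0005,.0005)
        x+=np.clip(xg*f[0]/k*1000,-.3,.3)
    return y,zt(y)+zoff,x
E
python3 - <<'E'
from run3 import *
y,z,x=climb(-28,5,7,3,.1074,7,)
print(y,z,x); tin_pose("s3b")
E
```

```text
-25 x 0.0 zc 0.1082 f [-1.6 -2.   5.5] z 0.1085 yc~ 8.7 15.01
-22 x -0.08 zc 0.1089 f [-1.4 -2.1  6.3] z 0.1093 yc~ 10.3 15.26
-19 x -0.15 zc 0.1096 f [-1.4 -1.3  6.7] z 0.11 yc~ 11.9 15.51
-16 x -0.22 zc 0.1102 f [-1.7 -0.   7.1] z 0.1106 yc~ 13.5 15.76
-13 x -0.3 zc 0.1108 f [-2.7 -1.   7. ] z 0.1112 yc~ 15.1 16.01
-10 x -0.44 zc 0.1115 f [-0.2 -1.1  5.4] z 0.1119 yc~ 16.7 16.26
-7 x -0.45 zc 0.1124 f [0.5 0.  3.5] z 0.1125 yc~ 18.2 16.51
-4 x -0.43 zc 0.1131 f [ 0.6 -0.9  1.4] z 0.1131 yc~ 19.8 16.76
-1 x -0.4 zc 0.1136 f [-1.9 -1.5  3.7] z 0.1136 yc~ 21.3 17.01
2 x -0.49 zc 0.1141 f [-2.2 -2.9  6.6] z 0.1143 yc~ 22.8 17.26
5 x -0.6 zc 0.1147 f [-2.3 -2.3  7.2] z 0.1151 yc~ 24.4 17.51
5 0.11468807614100605 -0.7119038769421909
s3b [(None, np.int64(7)), (array([23.6, 70.6]), np.int64(85))]
```

```bash
python3 - <<'E'
from run3 import *
y,z,x=climb(5,38,24,2.5,.1147,8,x=-.7)
print(y,z,x); tin_pose("s3c")
np.save("st.npy",[y,z,x])
E
```

```text
8 x -0.7 zc 0.1152 f [-2.3 -2.1  8.6] z 0.1157 yc~ 25.5 17.86
11 x -0.81 zc 0.1157 f [-2.9 -3.4  9.5] z 0.1162 yc~ 27.1 18.11
14 x -0.96 zc 0.1161 f [-1.7 -2.7 10.1] z 0.1167 yc~ 28.6 18.36
17 x -1.04 zc 0.1164 f [-2.6 -1.8 10.7] z 0.1171 yc~ 30.1 18.61
20 x -1.18 zc 0.1167 f [-1.4 -1.1 10.7] z 0.1175 yc~ 31.7 18.86
23 x -1.25 zc 0.1169 f [-1.8 -1.1 12.2] z 0.1177 yc~ 33.2 19.11
26 x -1.34 zc 0.1172 f [-0.  -0.9  9.3] z 0.1179 yc~ 34.7 19.36
29 x -1.34 zc 0.1172 f [-2.2 -0.3  9.9] z 0.118 yc~ 36.3 19.61
32 x -1.45 zc 0.1172 f [-1.3  0.3 10.2] z 0.118 yc~ 37.8 19.86
35 x -1.51 zc 0.1172 f [-0.9  0.6  9.2] z 0.118 yc~ 39.3 20.11
38 x -1.55 zc 0.1171 f [ 0.6 -0.2  9.6] z 0.1179 yc~ 40.8 20.36
38 0.11722814037874071 -1.5248531074635314
s3c [(array([37.7, 71.7]), np.int64(23)), (array([40.5, 72.2]), np.int64(88))]
```

```bash
python3 - <<'E'
from run3 import *
y,z,x=np.load("st.npy")
y,z,x=climb(y,66,40,2.6,z,7,x=x)
print(y,z,x); tin_pose("s3d"); np.save("st.npy",[y,z,x])
E
```

```text
41.0 x -1.52 zc 0.117 f [-0.8  1.1  9.7] z 0.1177 yc~ 41.5 20.71
44.0 x -1.56 zc 0.117 f [-0.1  1.5  8.9] z 0.1176 yc~ 43.1 20.96
47.0 x -1.57 zc 0.1168 f [-0.1  2.   8.5] z 0.1174 yc~ 44.6 21.21
50.0 x -1.57 zc 0.1166 f [-0.5  1.2  8.1] z 0.1171 yc~ 46.1 21.46
53.0 x -1.6 zc 0.1163 f [0.1 1.4 7.5] z 0.1168 yc~ 47.6 21.71
56.0 x -1.59 zc 0.1159 f [0.3 1.6 7.5] z 0.1164 yc~ 49.1 21.96
59.0 x -1.57 zc 0.1155 f [0.4 1.9 7.2] z 0.1159 yc~ 50.6 22.21
62.0 x -1.56 zc 0.1155 f [-0.6 -0.3  3.4] z 0.1155 yc~ 52.1 22.46
65.0 x -1.59 zc 0.1153 f [-1.  -0.3  4.9] z 0.1153 yc~ 53.7 22.71
66 x -1.64 zc 0.1151 f [-0.8  0.2  5.1] z 0.1153 yc~ 54.2 22.96
66 0.11500835640074833 -1.6747134921598978
s3d [(None, np.int64(12)), (array([58.5, 70.1]), np.int64(97))]
```

View pics/s3d_scene.png

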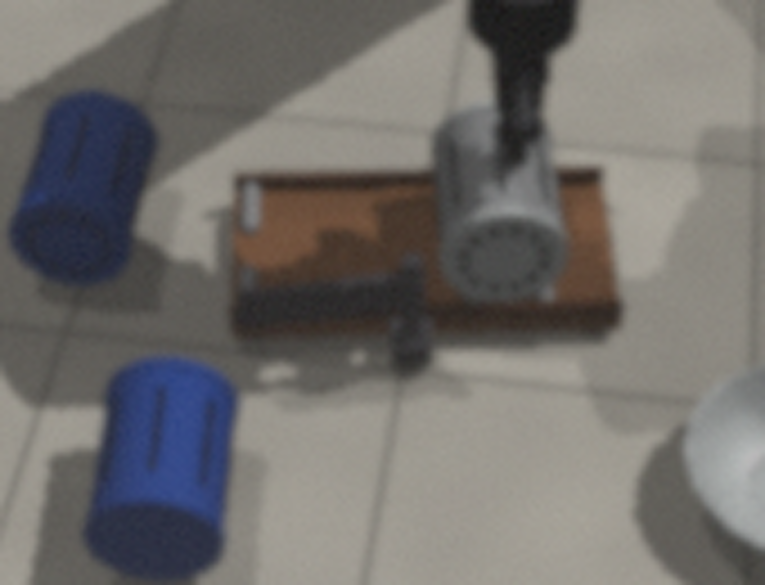

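```bash
cat > gate.py <<'E'
from h import *
HX,HY,L=15,11,95
def fp(a,ex=0.,L=L):
    d=np.array([-np.sin(a),-np.cos(a)]); n=np.array([np.cos(a),-np.sin(a)])
    s=4+HX*abs(np.cos(a))+HY*abs(np.sin(a))+ex
    return np.array([90,-12])+L*d+s*n
E
python3 - <<'E'
from gate import *
y,z,x=np.load("st.npy")
manip.move_l(w(x,y,.14),max_speed=.1)
p0=fp(-.13,10); print(p0,w(*p0,.2))
manip.move_l(w(x,y,.19),max_speed=.2)
manip.move_ptp(w(*p0,.19),np.load("R.npy"))
tin_pose("s4"); print(manip.current_time())
r=manip.look_for("top","gate"); print([(np.round(q["at"],3),rk(q["at"]),q["confidence"]) for q in r])
E
```

```text
[ 132.35897793 -102.27054265] [np.float64(0.6754184446092869), np.float64(-0.04488620103991621), 0.2]
s4 [(array([54.4, 70.6]), np.int64(172)), (array([58.7, 69.9]), np.int64(136))]
24.825
[]
```

View pics/s4_scene.png

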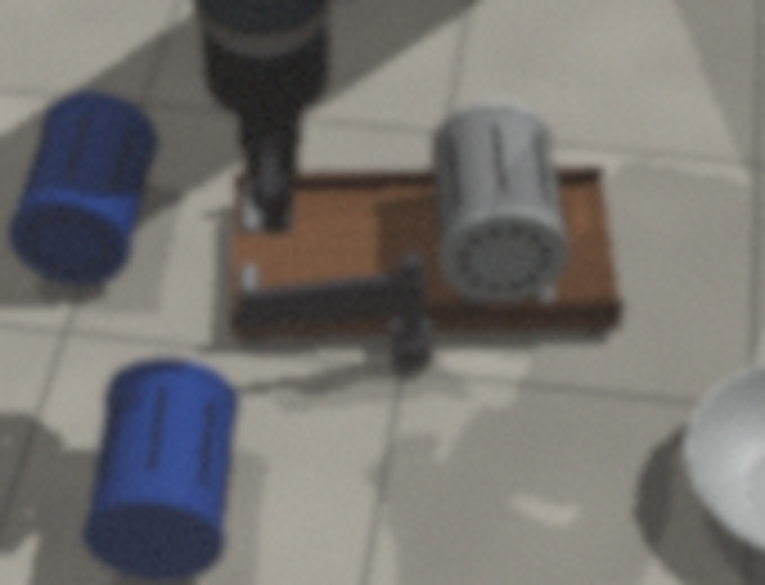

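View pics/s4_top.png

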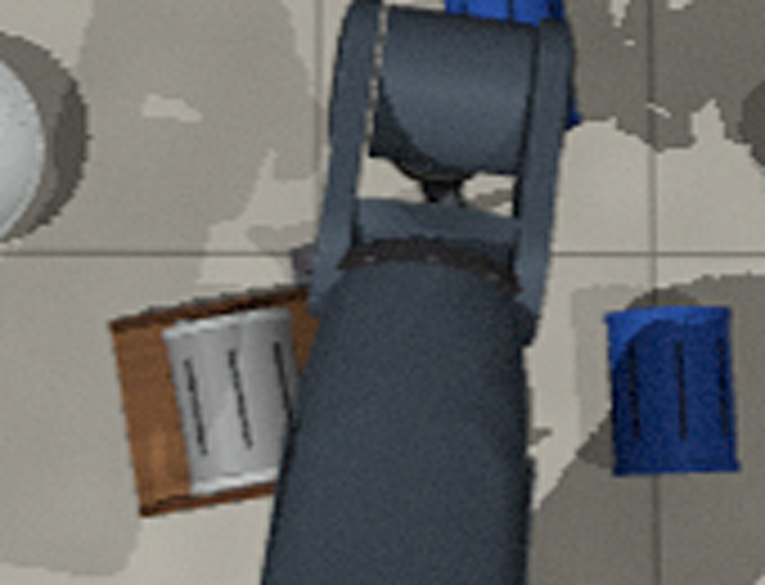

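```bash
python3 - <<'E'
from gate import *
p0=fp(-.13,10)
manip.move_l(w(*p0,.105),max_speed=.2)
for z in (.09,.078,.068):
    manip.move_l(w(*p0,z),max_speed=.1); f=Fx(force()); print(z,np.round(f,1))
    if abs(f[2])>4: print("BLOCK"); break
else:
    for a in np.arange(-.13,1.31,.12):
        manip.move_l(w(*fp(a,-1),.068),max_speed=.07); f=Fx(force()); print(round(a,2),np.round(f,1),np.round(rk(manip.current_ee_pos()),1))
        if np.linalg.norm(f)>9: print("STOP");break
print(manip.current_time()); tin_pose("g1")
E
```

```text
0.09 [-0.9  0.5 -0.3]
0.078 [0.4 1.2 0.1]
0.068 [0.9 0.2 0.7]
-0.13 [ 1.3 -0.1  0.1] [ 121.5 -103.8]
-0.01 [-0.3 -0.8 -0.2] [ 109.1 -106.9]
0.11 [ 0.1 -0.7  0.6] [  98.6 -108.6]
0.23 [-0.1  0.   0.7] [  87.9 -109.1]
0.35 [-0.3  0.1 -0. ] [  77.  -108.4]
0.47 [-0.1  0.6 -0. ] [  66.  -106.4]
0.59 [ 0.5 -0.1 -0.6] [  55. -103.]
0.71 [-0.2  0.3  0.8] [ 44.4 -98. ]
0.83 [ 0.5 -0.4  0.4] [ 34.1 -91.7]
0.95 [ 0.  -0.7  0.5] [ 24.6 -84. ]
1.07 [ 0.8 -0.3  1.1] [ 16.  -74.8]
1.19 [-0.6  0.4  0. ] [  8.5 -64.3]
30.0667
g1 [(array([54.1, 71. ]), np.int64(193)), (array([58.5, 70.3]), np.int64(138))]
```

View pics/g1_scene.png

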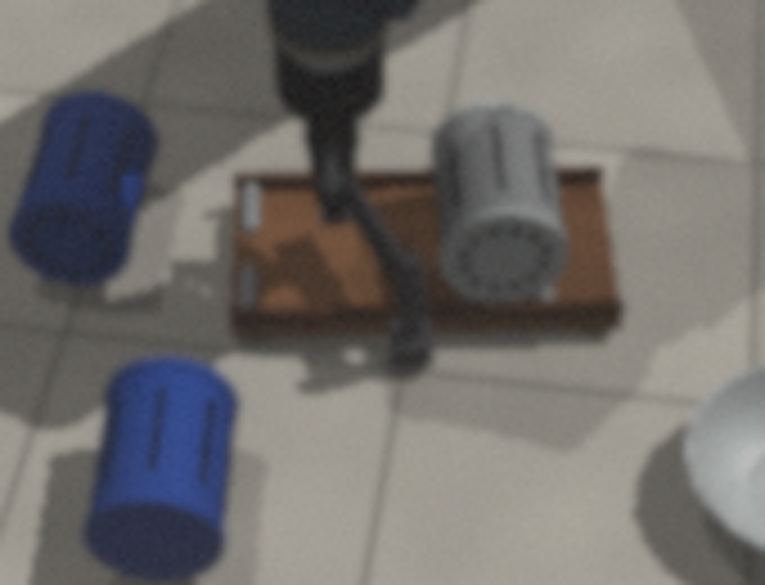

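The gate is following the finger over the lane. The hinge shows at (410,340) and the bar runs up to the finger at (340,200). I carry on to the stop and watch for the force to rise.

```bash
python3 - <<'E'
from gate import *
for a in list(np.arange(1.25,1.5,.06))+list(np.arange(1.5,1.72,.015)):
    ex=-1 if a<=1.57 else -1-(a-1.57)*95
    manip.move_l(w(*fp(min(a,1.57),ex),.068),max_speed=.05); f=Fx(force()); e=rk(manip.current_ee_pos()); print(round(a,3),np.round(f,1),np.round(e,1))
    if f[1]<-5: print("at stop");break
print(manip.current_time()); tin_pose("g2")
E
```

```text
1.25 [-0.2 -0.1 -0.1] [  5.3 -58.9]
1.31 [0.4 0.  0.1] [  2.5 -53.1]
1.37 [-0.6  0.5  0.3] [  0.1 -47.1]
1.43 [0.3 0.8 0.3] [ -2.  -40.9]
1.49 [0.2 1.  0.9] [ -3.6 -34.4]
1.5 [-0.3 -0.6  0.7] [ -3.7 -33.7]
1.515 [0.5 0.  0.1] [ -4. -32.]
1.53 [ 0.8 -0.3 -0.5] [ -4.4 -30.4]
1.545 [-0.7  0.1  0. ] [ -4.7 -28.7]
1.56 [0.8 0.3 0.1] [ -4.9 -27. ]
1.575 [0.  0.  0.4] [ -5.  -25.5]
1.59 [-1.7 -8.3 -0.6] [ -5.  -25.2]
at stop
33.325
g2 [(array([54.3, 71.1]), np.int64(95)), (array([58.1, 69.6]), np.int64(140))]
```

View pics/g2_scene.png

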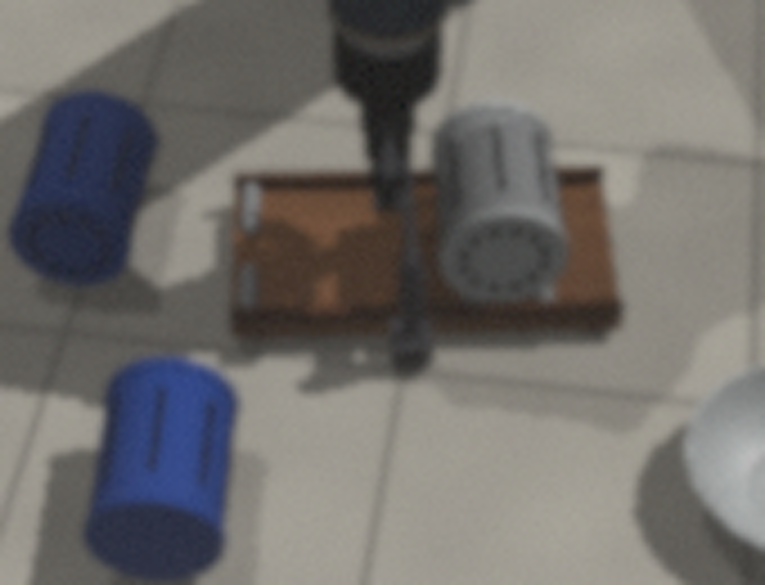

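```bash
python3 - <<'E'
from gate import *
e=rk(manip.current_ee_pos())
manip.move_l(w(e[0],e[1]-20,.068),max_speed=.06)
manip.move_l(w(e[0],e[1]-20,.22),max_speed=.15)
manip.move_ptp([.2,-.35,.26],np.load("R.npy"))
tin_pose("end"); print(manip.current_time())
cal=manip.get_calibration("scene"); p,d=manip.grab_frame("scene")
P,u,v=cloud(cal,d); L=(P[:,:2]-RP[:2])@np.array([[CY,-SY],[SY,CY]])*1000
m=(P[:,2]>.062)&(P[:,2]<.1)&(L[:,1]<5)&(L[:,1]>-60)&(L[:,0]<75)&(L[:,0]>-40)
print(m.sum(),np.polyfit(L[m,0],L[m,1],1),L[m,0].min())
E
```

```text
end [(array([53.6, 70.5]), np.int64(226)), (array([57.5, 69.9]), np.int64(145))]
36.925
61 [ 0.01258153 -9.62459007] -35.13608500886148
```

View pics/end_top.png

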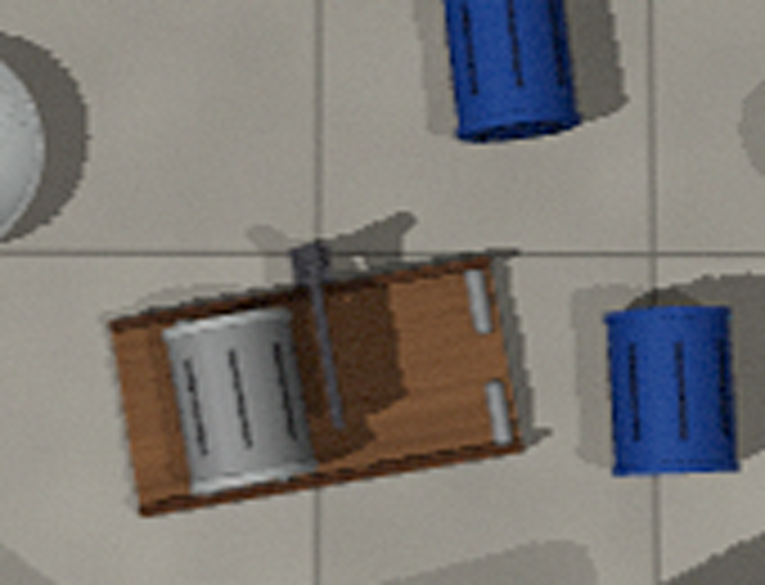

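View pics/end_scene.png

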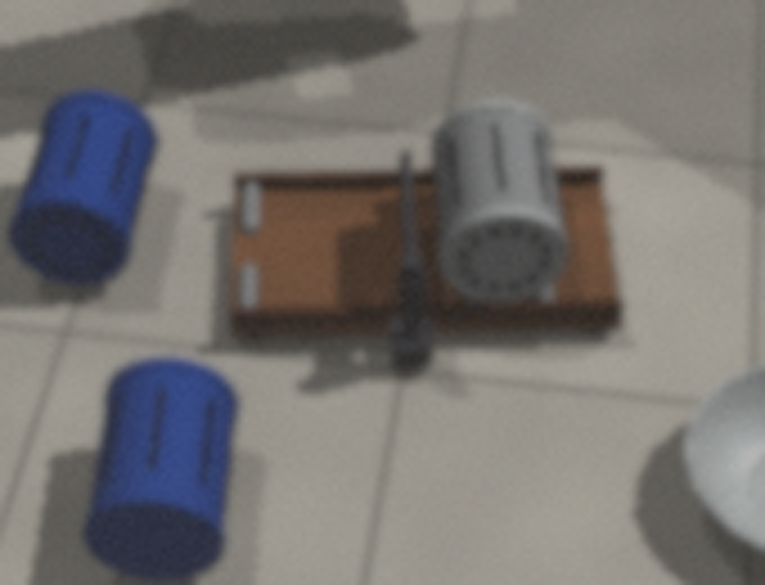

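The gate stands square across the lane: the hinge is at (312,262) and its end at (338,425) in the top picture. The tin, at (240,400), lies between the two bars. The other things are where they were, so I hand in.

```bash
python3 - <<'E'
from bench import manip
manip.sign_off()
E
```

```text
the job is handed in; nothing more can be done
```

The tin is in the nest and the gate is fully shut behind it. I rolled the tin there in three strokes with the closed fingertips on top and handed in at about 37 s of the 67 s allowed.

- **Force on the tin:** the readings between steps peaked at about 12.3 N, below the 16 N denting limit. I did not read the force while the finger was moving.
- **Low bar:** it stood roughly 2.6 mm proud, judging by how far the tin rose. I moved the finger at about 50 mm/s over it, and the tin stayed in contact and did not run away.
- **Nest:** the tin came back down to board height. The two cameras disagree by about 4 mm on where it sits along the rack (y = 54 mm and 58 mm), but both are inside the nest.
- **Gate:** I swung it until the force jumped to about 8 N at the stop. After I backed away, it measured square across the lane to about 0.01 rad.
- **Other things:** the blue tins and the pan looked unmoved in the last pictures. The canister, spoon rest and tongs were outside the views I checked at the end, but the arm never went low near them.

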